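# Tighten a vacuum chamber lid crosswise with a pronged key

## Task

The lid of the small round vacuum chamber is being tightened crosswise, a little each pass: two opposite screws of its four have had their turn, so their crossbars already point at the middle of the lid. Using the four-pronged key and not the fingers, turn the other two clockwise, first the one above the side port and then the one opposite it, each only until its crossbar points at the middle of the lid too. Then stand the key back upright on the worktop.

Things in the scene. Friction and masses are not known exactly. Their poses are not given: they have to be found in the camera images.
- key: Loose steel key, 0.22 kg, stands on 4 prongs. Origin: centre of underside at prong tips; z up. Grey T-handle 70 mm along x, 14 mm thick (y), 82 to 106 mm up: grasp from above across its thickness. Stem 12 mm; crown disc 58 mm wide, 26 to 38 mm up. Prongs 8 mm thick, 22 mm off axis, at 45, 135, 225, 315 deg from x: with handle along or square to a crossbar they straddle it, 8 mm to spare.
- chamber: Round aluminium chamber, fixed; lid 196 mm wide, flat top 60 mm up, window rim 4 mm proud. Origin: centre of underside; x points out along the side port (pipe, ends 137 mm out), z up. 4 dark screws 62 mm from centre at 0 (above port), 90, 180, 270 deg; crossbar 48 mm long, 6 thick, 6 to 18 mm above lid, hub 15 mm wide. Those at 90, 270 deg are tight and do not turn. Work with prong tips 2 to 6 mm above the lid.
- screw_1 (a joint): Loose screw above the port (chamber +x), to be turned first. Value in rad: 0 = crossbar points at the lid's middle (target); starts -0.95 to -0.65, bar slanting; grows as it turns clockwise seen from above; stops at -1.2 and 0.8. Friction 0.1 N m, stays where left. The key's prongs meet the bar 0.46 rad clockwise of the straddling position, then carry it along.
- screw_3 (a joint): Loose screw opposite the port (chamber -x), to be turned second. Value in rad: 0 = crossbar points at the lid's middle (target); starts -0.95 to -0.65, bar slanting; grows as it turns clockwise seen from above; stops at -1.2 and 0.8. Friction 0.1 N m, stays where left. Same key, same lost motion of 0.46 rad.

How it is judged:
On the way, in this order (a step that is already met when the one before it is completed fails the run):
1. the screw above the port is turned until its bar points at the middle, while the opposite one has not been turned yet (value of joint screw_1 between -0.3 and 0.3 rad and value of joint screw_3 below -0.5 rad), for 0.2 s.
2. the opposite screw is turned until its bar points at the middle, the first one still doing so (value of joint screw_1 between -0.3 and 0.3 rad and value of joint screw_3 between -0.3 and 0.3 rad), for 0.2 s.
At the end, for the whole second after the job is handed in: Both turned crossbars point at the middle of the lid within 0.3 rad (17 degrees), and the key stands upright (within 10 degrees), at rest, with its prongs on the worktop (all of step 2 and height (world z) of key below 0.01 m and angle between key's own z axis and vertical below 0.17 rad and linear speed of key below 0.03 m/s); the robot touches nothing.
It fails at once if the fingers push on the chamber or its screws (more than 3 N) (contact force between the fingers and chamber above 3 N).
It also fails if it takes over 53 s, if anything falls off the work surface, if the arm or the gripper's body presses on something with over 40 N, if the wrist force passes 120 N, or if a joint passes its speed limit or range.

## Robot

A 6-joint arm with a two-finger parallel gripper is mounted at the origin on a cart in front of the work surface, level with it; the furniture and walls round the work are solid. World frame = base frame: x ahead of the robot, y to its left, z up, the work surface at z = 0. Lengths are in m, angles in rad, forces in N, time in s.
With the tool pointing down it reaches from about 0.425 to 0.95 m from the base axis. Payload 3.5 kg.
Tool frame: the origin (TCP) lies at the very end of the fingers, on their centre line; the grasp point (between the pads) lies 19 mm behind it; z points along the fingers, y is the line along which they close (so a half turn about z gives the same grasp; the last joint's range is limited). The gripper opens to 85 mm and grips with 20 to 120 N. Pads are 22 mm wide; open, the fingers measure 114 mm over their backs; the gripper's body (76 mm by 85 mm) begins 54 mm behind the grasp point. The pads swing forward as they close: fully open they stand 13 mm farther back than shut.
Start: joints at [-1.349, 0.286, 1.577, -0, 1.279, -0.15], TCP at [0.245, -0.629, 0.231] pointing down, gripper open.
Joint ranges: [-2.77, 2.77], [-0.9, 2.22], [0.21, 2.48], [-1.53, 4.67], [0.24, 2.81], [-2.84, 2.84]. Speed limits (rad/s): [2.79, 2.79, 3.14, 3.14, 3.14, 3.14].

## Interface

Orientations are given as a unit quaternion [x, y, z, w].
In Python, from plant import ctrl gives the robot as it stands.
- The arm moves only by the tool carry_out, never from a script. Its argument "deltas" is one flat list of numbers, 6 for each row, row after row: the shift along the tool's x, y, z in m, then the turn, a rotation vector about the tool's x, y, z in rad. A call has 1 to 5 rows; each row is the pose to reach, as a shift and turn from the pose commanded when the call began, along the tool's axes at that moment; what a row does not reach only later rows make up. A row lasts 1/8 s, in which the tool goes at most 62.5 mm and 10.7 degrees, less where a joint would pass 70% of its speed; a pose out of reach is approached as far as the arm can. A call with a gripper value outside its range is refused whole. "grip" is the opening in per cent of the stroke, from 0 (shut) to 100 (fully open), set as the call begins (left out, the last holds). The fingers move at their own pace and stop on an object; "grip_force" is the grip in N (left out, the last holds). Time passes only in rows, so rows that repeat a pose let the fingers close. It gives the time, the measured TCP pose, the force, the opening and the grip force at its end, in the units of the state.
- ctrl.get_state(): the state, without advancing time (a new reading comes with each control period).
- ctrl.read_camera(name): name is "scene" or "top" or "wrist"; returns (picture, depth): 384x512x3 uint8, red, green, blue; 384x512 float32, m along the optical axis (not along the pixel's ray), 0 where there is no reading.
- ctrl.camera_model(name): a dict with "intrinsics" (3x3 intrinsics, pixels), "k1" (the pictures are not rectified: a ray, as slopes to the right and down, at radius r is drawn at 1 + k1 r^2 times it, then the intrinsics apply), "extrinsics" (4x4, takes a point from world to camera coordinates); the wrist camera has in their place "hand_eye" (4x4, takes a point from camera to tool coordinates, whose origin is the TCP and whose axes are the flange's). Camera axes: x right, y down, z forward; pixel columns grow to the right and rows downward; lengths in m; the calibration is good to about 2 mm. A picture is of the moment at which its call begins: read the wrist's pose just before it. camera_model takes no time and is no camera call.
- ctrl.sign_off(): hands the job in; it is judged then, once.
Trained networks look in the newest picture that a camera, given by its name, has taken for a name from the list of things; names that differ only in an ending like _2 or _b are one class to them, and where a whole thing is asked for, a point or a joint stands for the part that bears it (a point fixed in the world has none). Each returns a list of dicts, best first, with "score" (0 to 1); they miss things now and then, are a little off and sometimes report something else, mostly with a low value. They report only what shows in the picture. A call takes as long as a camera call.
- ctrl.find_in(camera, query): "uv" ([column, row] in pixels, amid what is visible of it).
The state is a dict: "time": time; "qpos": joint angles; "dq": joint speeds; "joint_efforts": joint torques, N m; "eef_pos": TCP position; "tcp_rot": TCP orientation; "contact_force": force on the tool from outside, world axes, zero at the start; "wrist_torque": the same for the moment, N m; "opening": opening from 0.0 (shut) to 1.0 (fully open); "finger_force": force on a finger pad.
Only numpy, scipy, OpenCV 4.12 (cv2) and the standard library are available. Lean on these libraries where they do the work, as an engineer would, in place of code of your own. Each camera call takes 0.05 s, during which the arm holds its last target. There are 200 camera calls.

## Working session

There is one attempt and no reset: what is moved stays moved. The work goes in short steps, Python scripts to look and compute and a tool call to move; the robot and the scene stay as the last step left them, time stands still between calls to the robot, and variables do not carry over. Pictures are saved under pics/ and viewed, at most 10 in all, crops included, and the job is handed in when it is done.

Besides the shell and the picture viewer there is one more tool, called after "Request:" by a JSON object that holds its "op" and its "data". carry_out: Moves the arm, as the interface text tells. Its arguments: {"type":"object","properties":{"deltas":{"type":"array"},"grip":{"type":"number"},"grip_force":{"type":"number"}},"required":["deltas"]}

```bash
ls; mkdir -p pics; python3 - <<'E'
from plant import ctrl
import cv2,numpy as np
s=ctrl.get_state();print({k:np.round(v,3) for k,v in s.items()})
ims=[]
for n in("scene","top"):
    p,d=ctrl.read_camera(n);np.save(f"{n}_p.npy",p);np.save(f"{n}_d.npy",d)
    cv2.imwrite(f"pics/{n}0.png",p[:,:,::-1])
    m=ctrl.camera_model(n);print(n,m)
    for q in("key","chamber","screw_1"):print(q,ctrl.find_in(n,q))
print(ctrl.camera_model("wrist"))
E
```

```text
pics
{'time': np.float64(0.0), 'qpos': array([-1.349,  0.287,  1.578, -0.   ,  1.279, -0.15 ]), 'dq': array([-0.   , -0.001,  0.001,  0.   ,  0.   ,  0.   ]), 'joint_efforts': array([-0.0000e+00, -4.0598e+01, -2.9262e+01, -0.0000e+00,  6.0000e-03,
        0.0000e+00]), 'eef_pos': array([ 0.245, -0.628,  0.23 ]), 'tcp_rot': array([ 0.983,  0.185, -0.   , -0.001]), 'contact_force': array([-0.264,  0.482, -0.259]), 'wrist_torque': array([ 0.019, -0.009,  0.017]), 'finger_force': np.float64(0.0), 'opening': np.float64(1.004)}
scene {'intrinsics': array([[369.32374086,   0.        , 260.55350107],
       [  0.        , 369.32374086, 192.61794833],
       [  0.        ,   0.        ,   1.        ]]), 'k1': -0.07255630273427198, 'extrinsics': array([[ 0.64601036, -0.76298813,  0.02279756, -0.4346234 ],
       [-0.36512057, -0.335094  , -0.86856144,  0.20578029],
       [ 0.67034139,  0.55277583, -0.49505686,  0.68199504],
       [ 0.        ,  0.        ,  0.        ,  1.        ]])}
key [{'uv': [316.7, 233.1], 'score': 0.62}]
chamber [{'uv': [252.4, 189.6], 'score': 0.74}]
screw_1 [{'uv': 
[... 563 characters left out ...]
core': 0.92}]
chamber [{'uv': [231.0, 187.8], 'score': 0.82}]
screw_1 [{'uv': [204.5, 177.3], 'score': 0.49}, {'uv': [255.3, 197.9], 'score': 0.43}]
{'intrinsics': array([[281.21866077,   0.        , 255.97917744],
       [  0.        , 281.21866077, 190.5639759 ],
       [  0.        ,   0.        ,   1.        ]]), 'k1': -0.02688855582158084, 'hand_eye': array([[-3.60659712e-04, -9.44226612e-01, -3.29296183e-01,
         8.52437874e-02],
       [ 9.99999416e-01, -6.76114029e-04,  8.43451494e-04,
        -1.35428125e-03],
       [-1.01905111e-03, -3.29295686e-01,  9.44226304e-01,
        -1.41329681e-01],
       [ 0.00000000e+00,  0.00000000e+00,  0.00000000e+00,
         1.00000000e+00]])}
```

```bash
python3 - <<'E'
import cv2,numpy as np
p=np.load("top_p.npy")[:,:,::-1]
cv2.imwrite("pics/topc.png",cv2.resize(p[110:290,150:390],None,fx=3.3,fy=3.3,interpolation=cv2.INTER_CUBIC))
E
```

```text
(no output)
```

View pics/topc.png

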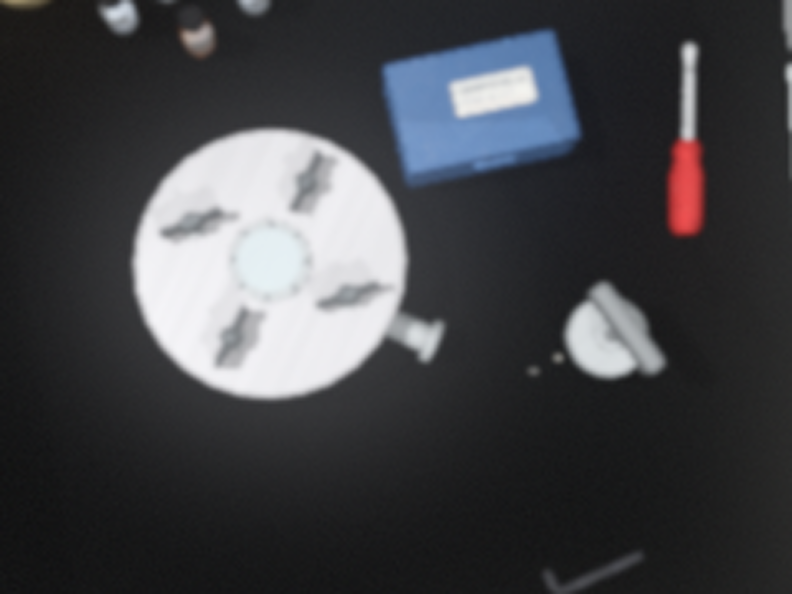

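View pics/scene0.png

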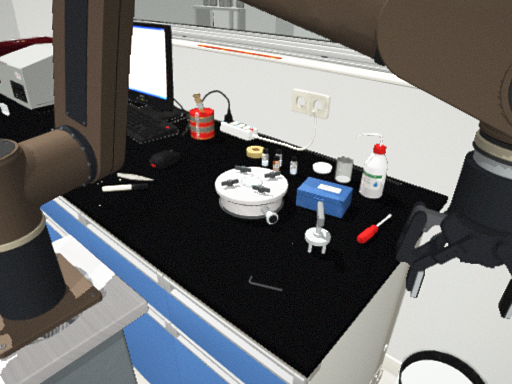

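The top crop shows the chamber's centre at about (270,263), with the port to the lower right at (430,340). Screw 1 is at (350,295), screw 3 at (195,222), and the key's handle runs from (600,290) to (655,368). The scene view confirms the key is standing upright to the right of the chamber.

```bash
cat > h.py <<'E'
from plant import ctrl
import numpy as np, cv2
from scipy.spatial.transform import Rotation as R
def cam(n,s=None):
    m=ctrl.camera_model(n)
    if n=="wrist":
        T=np.eye(4);T[:3,:3]=R.from_quat(s["tcp_rot"]).as_matrix();T[:3,3]=s["eef_pos"]
        W=T@m["hand_eye"]
    else: W=np.linalg.inv(m["extrinsics"])
    return m["intrinsics"],m["k1"],W
def topix(c,P):
    K,k,W=c;P=np.atleast_2d(P);q=(P-W[:3,3])@W[:3,:3]
    x=q[:,:2]/q[:,2:];x=x*(1+k*(x**2).sum(1,keepdims=True));return x@K[:2,:2].T+K[:2,2]
def toplane(c,uv,z):
    K,k,W=c;uv=np.atleast_2d(np.array(uv,float))
    x=cv2.undistortPoints(uv[:,None],K,np.array([k,0,0,0.]))[:,0]
    d=np.c_[x,np.ones(len(x))]@W[:3,:3].T
    return W[:3,3]+d*((z-W[2,3])/d[:,2])[:,None]
E
python3 - <<'E'
from h import *
c=cam("top");p=np.load("top_p.npy")
f=lambda a:np.array(a)/3.3+[150,110]-0.35
# lid circle
g=p.min(2).copy();m=(g>100).astype(np.uint8);m[:, 272:]=0
cs=max(cv2.findContours(m,0,1)[0],key=cv2.contourArea)
h=cv2.convexHull(cs)[:,0].astype(float)
q=toplane(c,h,0.06)[:,:2]
A=np.c_[2*q,np.ones(len(q))];x=np.linalg.lstsq(A,(q**2).sum(1),rcond=None)[0]
print("lid",x[:2],np.sqrt(x[2]+x[:2]@x[:2]))
S=toplane(c,f([(350,295),(312,182),(195,222),(238,337)]),0.078)[:,:2];print(S,S.mean(0))
a=np.degrees(np.arctan2(*(S[0]-S[2])[::-1])),np.degrees(np.arctan2(*(S[1]-S[3])[::-1]));print(a)
po=toplane(c,f([(430,340)]),0.03);print("port",po,np.degrees(np.arctan2(*(po[0,:2]-x[:2])[::-1])))
H=toplane(c,f([(600,290),(655,368)]),0.1)[:,:2];print("handle",H,H.mean(0),np.degrees(np.arctan2(*(H[1]-H[0])[::-1])))
print("crown",toplane(c,f([(606,338)]),0.038))
B=toplane(c,f([(318,303),(390,287),(160,237),(235,213)]),0.078)[:,:2]
print(np.degrees(np.arctan2(*(B[1]-B[0])[::-1])),np.degrees(np.arctan2(*(B[3]-B[2])[::-1])))
E
```

```text
lid [1.24662544 0.1882183 ] 0.4226359673813613
[[ 0.53055565 -0.12025979]
 [ 0.61243049 -0.09370733]
 [ 0.58407469 -0.01022903]
 [ 0.50161128 -0.04132846]] [ 0.55716803 -0.06638115]
(np.float64(-115.93832022613799), np.float64(-25.29782922532479))
port [[ 0.50220598 -0.17909241  0.03      ]] -153.73739303846457
handle [[ 0.52951819 -0.29312509]
 [ 0.47527088 -0.32888808]] [ 0.50239454 -0.31100659] -146.6047952234516
crown [[ 0.50155995 -0.30897522  0.038     ]]
-77.95268350264402 -72.42529709850086
```

```bash
cat >> h.py <<'E'
def down(yaw):  # tool x at yaw (deg), z down
    return R.from_euler('z',yaw,degrees=True)*R.from_euler('x',180,degrees=True)
def delta(pos,yaw,s=None):
    s=s or ctrl.get_state();r=R.from_quat(s["tcp_rot"])
    d=r.inv().apply(np.array(pos)-s["eef_pos"]);v=(r.inv()*down(yaw)).as_rotvec()
    x=r.apply([1,0,0])
    print("t",round(float(s["time"]),2),"pos",np.round(s["eef_pos"],4),"yaw",round(float(np.degrees(np.arctan2(x[1],x[0]))),2),"F",np.round(s["contact_force"],1),"M",np.round(s["wrist_torque"],2),"q6",np.round(s["qpos"][5],2),"open",s["opening"])
    print("shift",np.round(d,4),"turn",np.round(v,4));return d,v
E
python3 -c "
from h import *
delta((.502,-.310,.2),33.4)"
```

```text
t 0.4 pos [ 0.2452 -0.6288  0.2311] yaw 21.3 F [-0.6  0.3  0.2] M [0.01 0.02 0.01] q6 -0.15 open 0.9969215643070702
shift [ 0.355  -0.2037  0.0312] turn [-3.000e-04 -1.000e-04 -2.112e-01]
```

Request:
{"op": "carry_out", "data": {"deltas": [0.044, -0.0255, 0.004, 0, 0, -0.026, 0.089, -0.051, 0.008, 0, 0, -0.053, 0.133, -0.076, 0.012, 0, 0, -0.079, 0.178, -0.102, 0.016, 0, 0, -0.106, 0.222, -0.127, 0.02, 0, 0, -0.132]}}

```text
time: 1.02
eef_pos: [0.4068, -0.4285, 0.2114]
tcp_rot: [0.968, 0.25, 0.0, 0.0]
contact_force: [0.4, -1.3, -0.2]
opening: 0.998
finger_force: 0.0
```

```bash
python3 -c "
from h import *
delta((.502,-.310,.2),33.4)"
```

```text
t 1.02 pos [ 0.4068 -0.4285  0.2114] yaw 28.91 F [ 0.4 -1.3 -0.2] M [-0.01 -0.06  0.05] q6 0.08 open 0.998335314215547
shift [ 0.1406 -0.0578  0.0114] turn [ 0.0005 -0.0001 -0.0784]
```

Request:
{"op": "carry_out", "data": {"deltas": [0.047, -0.019, 0.004, 0, 0, -0.026, 0.094, -0.038, 0.008, 0, 0, -0.052, 0.141, -0.058, 0.0115, 0, 0, -0.078, 0.141, -0.058, 0.0115, 0, 0, -0.078]}}

```text
time: 1.52
eef_pos: [0.5029, -0.3082, 0.1995]
tcp_rot: [0.957, 0.289, 0.0, -0.0]
contact_force: [-0.0, -1.3, 0.4]
opening: 1.001
finger_force: 0.0
```

```bash
python3 - <<'E'
from h import *
s=ctrl.get_state();p,d=ctrl.read_camera("wrist");c=cam("wrist",s)
delta((.502,-.310,.2),33.4,s)
np.savez("w1.npz",p=p,d=d,pos=s["eef_pos"],rot=s["tcp_rot"])
cv2.imwrite("pics/w1.png",p[:,:,::-1])
K,k,W=c
uv=np.stack(np.meshgrid(np.arange(512),np.arange(384)),-1).reshape(-1,2).astype(float)
x=cv2.undistortPoints(uv[:,None],K,np.array([k,0,0,0.]))[:,0]
P=(np.c_[x,np.ones(len(x))]*d.reshape(-1,1))@W[:3,:3].T+W[:3,3]
r=np.linalg.norm(P[:,:2]-[.502,-.31],axis=1)
for n,a,b in(("handle",.095,.112),("crown",.034,.043)):
    m=(r<.06)&(P[:,2]>a)&(P[:,2]<b)&(d.ravel()>0);Q=P[m]
    rc=cv2.minAreaRect(Q[:,:2].astype(np.float32)*1000);print(n,m.sum(),rc,Q.mean(0))
E
```

```text
t 1.52 pos [ 0.5029 -0.3082  0.1995] yaw 33.62 F [-0.  -1.3  0.4] M [-0.04  0.05  0.01] q6 0.26 open 1.0011411707340068
shift [-0.0017  0.001  -0.0005] turn [-0.0007 -0.0003  0.0038]
handle 1133 ((503.91943359375, -308.8377990722656), (68.45472717285156, 13.731689453125), 34.20429229736328) [ 0.50596381 -0.30766976  0.10390475]
crown 1252 ((504.4870910644531, -308.352783203125), (54.1602668762207, 56.55109405517578), 34.99897384643555) [ 0.50530266 -0.30776565  0.03669984]
```

View pics/w1.png

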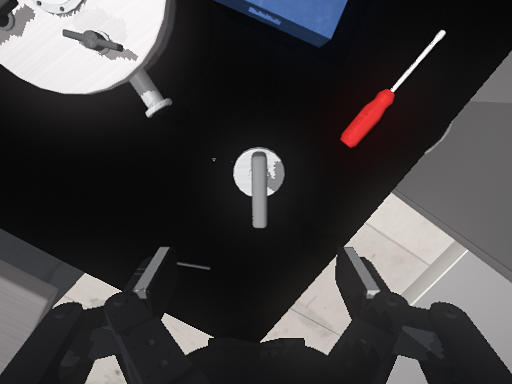

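The wrist view shows the key between the open fingers, with its handle from (259,155) to (259,225). The depth data agrees with that.

Request:
{"op": "carry_out", "data": {"deltas": [0.0005, 0.001, 0.03, 0, 0, -0.01, 0.0005, 0.001, 0.07, 0, 0, -0.01, 0.0005, 0.001, 0.105, 0, 0, -0.01, 0.0005, 0.001, 0.1245, 0, 0, -0.01, 0.0005, 0.001, 0.1245, 0, 0, -0.01]}}

```text
time: 2.2
eef_pos: [0.5012, -0.3118, 0.074]
tcp_rot: [0.957, 0.291, -0.001, -0.001]
contact_force: [0.3, -0.2, -0.2]
opening: 0.997
finger_force: 0.0
```

Request:
{"op": "carry_out", "data": {"deltas": [0, 0, 0, 0, 0, 0, 0, 0, 0, 0, 0, 0, 0, 0, 0, 0, 0, 0, 0, 0, 0, 0, 0, 0, 0, 0, 0, 0, 0, 0], "grip": 0, "grip_force": 90}}

```text
time: 2.82
eef_pos: [0.5028, -0.3119, 0.0762]
tcp_rot: [0.957, 0.292, 0.0, 0.001]
contact_force: [0.6, 0.8, 2.3]
opening: 0.15
finger_force: 88.4
```

Request:
{"op": "carry_out", "data": {"deltas": [0, 0, 0, 0, 0, 0, 0, 0, 0, 0, 0, 0, 0, 0, 0, 0, 0, 0]}}

```text
time: 3.2
eef_pos: [0.5029, -0.3119, 0.0762]
tcp_rot: [0.957, 0.292, 0.0, 0.0]
contact_force: [0.4, 1.3, 4.1]
opening: 0.15
finger_force: 88.8
```

```bash
python3 -c "
from h import *
delta((.53,-.12,.2),12)"
```

```text
t 3.2 pos [ 0.5029 -0.3119  0.0762] yaw 33.91 F [0.4 1.3 4.1] M [0.15 0.1  0.03] q6 0.25 open 0.14972797568242177
shift [ 0.1296 -0.144  -0.1239] turn [ 0.001  -0.0006  0.3824]
```

Request:
{"op": "carry_out", "data": {"deltas": [0, 0, -0.02, 0, 0, 0, 0, 0, -0.05, 0, 0, 0, 0, 0, -0.09, 0, 0, 0, 0, 0, -0.124, 0, 0, 0, 0, 0, -0.124, 0, 0, 0]}}

```text
time: 3.82
eef_pos: [0.5037, -0.3127, 0.203]
tcp_rot: [0.957, 0.292, 0.002, 0.003]
contact_force: [-0.2, -0.2, -2.2]
opening: 0.147
finger_force: 88.1
```

```bash
python3 -c "
from h import *
delta((.46,-.13,.2),20)"
```

```text
t 3.83 pos [ 0.5037 -0.3127  0.203 ] yaw 33.91 F [-0.2 -0.2 -2.2] M [ 0.01 -0.02  0.04] q6 0.25 open 0.14651426146121993
shift [ 0.0657 -0.1761  0.0019] turn [ 0.0066 -0.0025  0.2428]
```

Request:
{"op": "carry_out", "data": {"deltas": [0.0164, -0.044, 0, 0, 0, 0.06, 0.033, -0.088, 0, 0, 0, 0.12, 0.05, -0.132, 0, 0, 0, 0.18, 0.066, -0.176, 0, 0, 0, 0.243, 0.066, -0.176, 0, 0, 0, 0.243]}}

```text
time: 4.45
eef_pos: [0.4568, -0.1255, 0.1965]
tcp_rot: [0.985, 0.175, -0.002, -0.002]
contact_force: [0.7, -0.8, -2.4]
opening: 0.149
finger_force: 88.6
```

Request:
{"op": "carry_out", "data": {"deltas": [0, 0, 0, 0, 0, 0, 0, 0, 0, 0, 0, 0]}}

```text
time: 4.7
eef_pos: [0.459, -0.1295, 0.1988]
tcp_rot: [0.985, 0.173, -0.0, -0.0]
contact_force: [0.1, -0.1, -2.5]
opening: 0.147
finger_force: 88.6
```

```bash
python3 - <<'E'
from h import *
s=ctrl.get_state();p,d=ctrl.read_camera("wrist");c=cam("wrist",s)
delta((.46,-.13,.2),20,s)
np.savez("w2.npz",p=p,d=d,pos=s["eef_pos"],rot=s["tcp_rot"])
cv2.imwrite("pics/w2.png",p[:,:,::-1])
K,k,W=c
uv=np.stack(np.meshgrid(np.arange(512),np.arange(384)),-1).reshape(-1,2).astype(float)
x=cv2.undistortPoints(uv[:,None],K,np.array([k,0,0,0.]))[:,0]
P=(np.c_[x,np.ones(len(x))]*d.reshape(-1,1))@W[:3,:3].T+W[:3,3]
np.save("w2P.npy",P)
X=np.array([[.53,-.12],[.612,-.094],[.584,-.01],[.5016,-.041]])
m=(d.ravel()>0)&(P[:,2]>.055)&(P[:,2]<.063)&(np.linalg.norm(P[:,:2]-[.557,-.066],axis=1)<.105);print("lid z",P[m,2].mean(),m.sum())
for q in X:
    m=(d.ravel()>0)&(P[:,2]>.0665)&(P[:,2]<.09)&(np.linalg.norm(P[:,:2]-q,axis=1)<.035)
    Q=P[m]
    if len(Q)>20: print(q,len(Q),Q.mean(0),cv2.minAreaRect(Q[:,:2].astype(np.float32)*1000))
T=R.from_quat(s["tcp_rot"]).inv().apply(P-s["eef_pos"])
for n,a,b in(("handle",-.034,-.018),("crown",.032,.05)):
    m=(d.ravel()>0)&(np.linalg.norm(T[:,:2],axis=1)<.05)&(T[:,2]>a)&(T[:,2]<b);Q=T[m]
    print(n,len(Q),Q.mean(0),cv2.minAreaRect(Q[:,:2].astype(np.float32)*1000))
E
```

```text
t 4.7 pos [ 0.459  -0.1295  0.1988] yaw 19.93 F [ 0.1 -0.1 -2.5] M [ 0.   -0.01 -0.  ] q6 0.73 open 0.14731695618716822
shift [ 0.0008  0.0008 -0.0012] turn [-0.0004  0.0007 -0.0012]
lid z 0.05899585978297955 25134
[ 0.53 -0.12] 479 [ 0.53214425 -0.1165661   0.07633679] ((532.05859375, -117.21439361572266), (13.989391326904297, 47.004390716552734), 19.762083053588867)
[ 0.612 -0.094] 313 [ 0.60319944 -0.08435924  0.07515761] ((604.8533935546875, -83.75656127929688), (9.672698020935059, 27.021902084350586), 53.865875244140625)
[ 0.584 -0.01 ] 258 [ 0.58088782 -0.00588635  0.0724141 ] ((580.4935913085938, -7.036811828613281), (5.318768501281738, 46.87004852294922), 21.30190086364746)
[ 0.5016 -0.041 ] 532 [ 0.5032987  -0.03574025  0.07574061] ((502.81195068359375, -34.89738845825195), (14.048797607421875, 46.67115783691406), 53.374000549316406)
handle 4372 [ 0.00827256 -0.00132743 -0.02731629] ((2.823301315307617, -2.7963008880615234), (66.92568969726562, 36.989219665527344), 20.74517059326172)
crown 2976 [ 0.01048482 -0.00124703  0.03994344] ((6.3694915771484375, -1.2806816101074219), (48.70705795288086, 55.50020980834961), 0.029372375458478928)
```

View pics/w2.png

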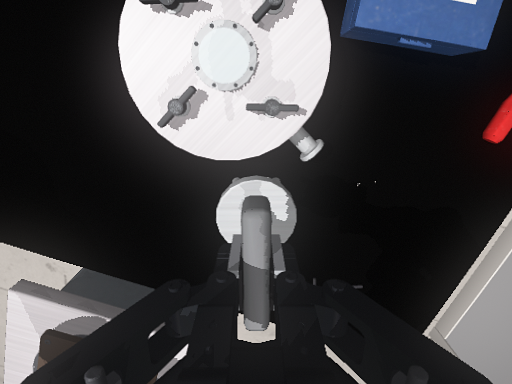

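```bash
python3 - <<'E'
from h import *
z=np.load("w2.npz");s={"eef_pos":z["pos"],"tcp_rot":z["rot"]};c=cam("wrist",s);p=z["p"];d=z["d"];P=np.load("w2P.npy")
# lid circle from edge of hull of depth points
m=(d.ravel()>0)&(P[:,2]>.055)&(P[:,2]<.064)&(np.linalg.norm(P[:,:2]-[.557,-.066],axis=1)<.115)
h=cv2.convexHull(P[m,:2].astype(np.float32))[:,0].astype(float)
h=h[np.linalg.norm(h-P[m,:2].mean(0),axis=1)>0.08]
px=topix(c,np.c_[h,np.full(len(h),.06)]);h=h[(px[:,1]>6)]
A=np.c_[2*h,np.ones(len(h))];x=np.linalg.lstsq(A,(h**2).sum(1),rcond=None)[0]
C=x[:2];print("lid",C,np.sqrt(x[2]+C@C))
g=cv2.cvtColor(p,cv2.COLOR_RGB2GRAY)
for q in [(.532,-.117),(.611,-.09),(.5805,-.007),(.503,-.036)]:
    u,v=topix(c,[[*q,.078]])[0]
    yy,xx=np.nonzero(g<95);k=np.hypot(xx-u,yy-v)<32
    lab=np.zeros(g.shape,np.uint8);lab[yy[k],xx[k]]=1
    n,L,st,ce=cv2.connectedComponentsWithStats(lab);i=1+np.argmax(st[1:,4])
    yy,xx=np.nonzero(L==i);Q=toplane(c,np.c_[xx,yy],.078)[:,:2]
    w,V=np.linalg.eigh(np.cov(Q.T));a=np.degrees(np.arctan2(V[1,1],V[0,1]))
    t=(Q-Q.mean(0))@V[:,1]
    mid=Q.mean(0)+V[:,1]*(t.max()+t.min())/2
    # direction to middle
    print(q,len(Q),"mean",Q.mean(0).round(4),"mid",mid.round(4),"len",np.ptp(t),"ang",a,"rad dir",np.degrees(np.arctan2(*(mid-C)[::-1])),np.linalg.norm(mid-C))
E
```

```text
lid [ 0.55893268 -0.06131876] 0.09735273931688361
(0.532, -0.117) 14 mean [ 0.5391 -0.1312] mid [ 0.5391 -0.1312] len 0.011638318609488434 ang 110.01729983589038 rad dir -105.81544887874747 0.07259701540808063
(0.611, -0.09) 151 mean [ 0.6017 -0.0865] mid [ 0.6019 -0.0866] len 0.027507362123048003 ang 140.49853861125118 rad dir -30.529674688397428 0.04985644980017994
(0.5805, -0.007) 218 mean [ 0.5799 -0.0083] mid [ 0.5802 -0.0091] len 0.04634142983566569 ang 108.92553537619287 rad dir 67.84682767510836 0.056373341664760275
(0.503, -0.036) 79 mean [ 0.5113 -0.0438] mid [ 0.511  -0.0438] len 0.027835235999156795 ang 168.33207325725155 rad dir 159.88782810962945 0.05108544916490427
```

```bash
python3 - <<'E'
from h import *
z=np.load("w2.npz");d=z["d"];P=np.load("w2P.npy")
C=np.array([.5589,-.0613])
for a in(-115.5,64.5,154.5):
    q=C+.062*np.array([np.cos(np.radians(a)),np.sin(np.radians(a))])
    m=(d.ravel()>0)&(P[:,2]>.068)&(P[:,2]<.09);r=np.linalg.norm(P[:,:2]-q,axis=1)
    Q=P[m&(r>.011)&(r<.027),:2]-q
    th=np.arctan2(Q[:,1],Q[:,0]);b=np.degrees(np.angle(np.exp(2j*th).mean()))/2
    off=((b-a+90)%180)-90
    print(a,q.round(4),len(Q),"bar",b,"offset from radial",off,np.radians(off))
E
```

```text
-115.5 [ 0.5322 -0.1173] 198 bar -70.80523248149176 offset from radial 44.69476751850823 0.7800708516113842
64.5 [ 0.5856 -0.0053] 84 bar -65.99446963531616 offset from radial 49.505530364683835 0.864034502809762
154.5 [ 0.5029 -0.0346] 226 bar -26.299160045433823 offset from radial -0.7991600454338368 -0.013947974043207927
```

The bar angles fit: screw 1 is at about -0.78, screw 3 at about -0.86, and the tight one reads -0.01 as a check. In the picture screw 1 is at (273,107), with the key held straight in the fingers. I'll go above screw 1 with the key straddling the bar.

```bash
python3 -c "
from h import *
delta((.5304,-.1193,.175),19.2)"
```

```text
t 4.75 pos [ 0.4591 -0.1296  0.1989] yaw 19.91 F [-0.8  0.1 -2. ] M [-0.06  0.01  0.  ] q6 0.74 open 0.1496087982283537
shift [0.0706 0.0146 0.0239] turn [-0.0004  0.0006  0.0125]
```

Request:
{"op": "carry_out", "data": {"deltas": [0.024, 0.005, 0.004, 0, 0, 0.004, 0.047, 0.01, 0.012, 0, 0, 0.0125, 0.0706, 0.0146, 0.02, 0, 0, 0.0125, 0.0706, 0.0146, 0.0239, 0, 0, 0.0125, 0.0706, 0.0146, 0.0239, 0, 0, 0.0125]}}

```text
time: 5.38
eef_pos: [0.5295, -0.1187, 0.1746]
tcp_rot: [0.986, 0.167, -0.001, -0.001]
contact_force: [-0.2, -0.1, -1.7]
opening: 0.153
finger_force: 88.6
```

```bash
python3 - <<'E'
from h import *
s=ctrl.get_state();p,d=ctrl.read_camera("wrist")
delta((.5304,-.1193,.14),19.2,s)
cv2.imwrite("pics/w3.png",cv2.resize(p[90:300,140:380,::-1],None,fx=2.5,fy=2.5))
E
```

```text
t 5.38 pos [ 0.5295 -0.1187  0.1746] yaw 19.24 F [-0.2 -0.1 -1.7] M [0.08 0.   0.01] q6 0.83 open 0.1533352221689116
shift [0.0007 0.0009 0.0346] turn [-0.0013  0.0019  0.0006]
```

View pics/w3.png

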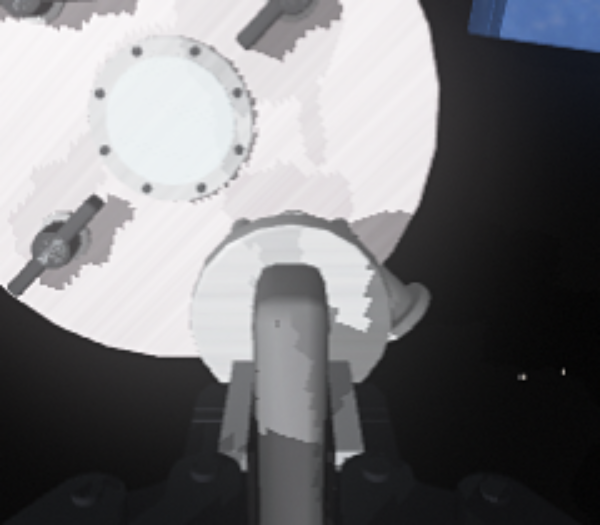

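The crown now covers screw 1, as expected: its centre is at about (290,320) in the crop. Next I'll lower the key gently.

Request:
{"op": "carry_out", "data": {"deltas": [0.0003, 0.0003, 0.01, 0, 0, 0, 0.0003, 0.0003, 0.02, 0, 0, 0, 0.0003, 0.0003, 0.028, 0, 0, 0, 0.0003, 0.0003, 0.0348, 0, 0, 0, 0.0003, 0.0003, 0.0348, 0, 0, 0]}}

```text
time: 6.05
eef_pos: [0.5302, -0.1182, 0.1397]
tcp_rot: [0.986, 0.167, -0.001, -0.0]
contact_force: [-0.2, -0.8, -2.6]
opening: 0.151
finger_force: 88.6
```

```bash
python3 - <<'E'
from h import *
delta((.5304,-.1193,.14),19.2)
for y in (1.8,-16,-34,-51.9):
  o=R.from_euler('z',y,degrees=True).apply([.0023,0,0]);print(y);delta(np.array([.5326,-.1185,.14])-o,y)
E
```

```text
t 6.05 pos [ 0.5302 -0.1182  0.1397] yaw 19.27 F [-0.2 -0.8 -2.6] M [0.03 0.01 0.  ] q6 0.83 open 0.1511163719886167
shift [-0.0002  0.0011 -0.0003] turn [-0.0012  0.0013  0.0012]
1.8
t 6.05 pos [ 0.5302 -0.1182  0.1397] yaw 19.27 F [-0.2 -0.8 -2.6] M [0.03 0.01 0.  ] q6 0.83 open 0.1511163719886167
shift [-0.      0.0004 -0.0003] turn [-0.001   0.0015  0.3049]
-16
t 6.05 pos [ 0.5302 -0.1182  0.1397] yaw 19.27 F [-0.2 -0.8 -2.6] M [0.03 0.01 0.  ] q6 0.83 open 0.1511163719886167
shift [ 0.0003 -0.0003 -0.0003] turn [-0.0008  0.0016  0.6156]
-34
t 6.05 pos [ 0.5302 -0.1182  0.1397] yaw 19.27 F [-0.2 -0.8 -2.6] M [0.03 0.01 0.  ] q6 0.83 open 0.1511163719886167
shift [ 0.0008 -0.0008 -0.0003] turn [-5.000e-04  1.700e-03  9.298e-01]
-51.9
t 6.05 pos [ 0.5302 -0.1182  0.1397] yaw 19.27 F [-0.2 -0.8 -2.6] M [0.03 0.01 0.  ] q6 0.83 open 0.1511163719886167
shift [ 0.0014 -0.0011 -0.0003] turn [-2.0000e-04  1.9000e-03  1.2422e+00]
```

Request:
{"op": "carry_out", "data": {"deltas": [0, 0.0002, 0, 0, 0, 0.12, 0, 0.0003, 0, 0, 0, 0.24, 0, 0.0002, 0, 0, 0, 0.36, 0.0002, 0, 0, 0, 0, 0.48, 0.0003, -0.0002, 0, 0, 0, 0.6]}}

```text
time: 6.68
eef_pos: [0.531, -0.1184, 0.1411]
tcp_rot: [0.991, -0.133, 0.0, 0.0]
contact_force: [-0.9, -0.5, -1.7]
opening: 0.148
finger_force: 88.6
```

```bash
python3 - <<'E'
from h import *
for y in (-51.9,):
  o=R.from_euler('z',y,degrees=True).apply([.0023,0,0]);delta(np.array([.5326,-.1185,.14])-o,y)
E
```

```text
t 6.67 pos [ 0.531  -0.1184  0.1411] yaw -15.29 F [-0.9 -0.5 -1.7] M [-0.09  0.17  0.1 ] q6 1.43 open 0.14827371859895397
shift [-0.0003 -0.0017  0.0011] turn [ 6.00e-04 -5.00e-04  6.39e-01]
```

Request:
{"op": "carry_out", "data": {"deltas": [0, -0.0003, 0, 0, 0, 0.13, 0, -0.0006, 0, 0, 0, 0.26, -0.0001, -0.0009, 0, 0, 0, 0.39, -0.0002, -0.0012, 0, 0, 0, 0.52, -0.0003, -0.0015, 0, 0, 0, 0.64]}}

```text
time: 7.3
eef_pos: [0.5311, -0.1174, 0.1411]
tcp_rot: [0.899, -0.438, 0.001, 0.001]
contact_force: [-0.2, -2.4, -2.1]
opening: 0.147
finger_force: 88.6
```

Request:
{"op": "carry_out", "data": {"deltas": [0, 0, 0, 0, 0, 0, 0, 0, 0, 0, 0, 0]}}

```text
time: 7.55
eef_pos: [0.5314, -0.1166, 0.141]
tcp_rot: [0.9, -0.436, 0.0, -0.0]
contact_force: [0.4, 0.7, -2.8]
opening: 0.147
finger_force: 88.7
```

```bash
python3 - <<'E'
from h import *
delta((.5312,-.1167,.14),-51.9)
p,d=ctrl.read_camera("top");cv2.imwrite("pics/t2.png",cv2.resize(p[140:240,180:300,::-1],None,fx=5,fy=5,interpolation=cv2.INTER_CUBIC))
E
```

```text
t 7.55 pos [ 0.5314 -0.1166  0.141 ] yaw -51.68 F [ 0.4  0.7 -2.8] M [ 0.03 -0.17  0.22] q6 2.07 open 0.14743718614901516
shift [-0.0001  0.0002  0.001 ] turn [-0.0008 -0.0006  0.0039]
```

Request:
{"op": "carry_out", "data": {"deltas": [0, 0.0004, 0, 0, 0, -0.15, 0, 0.0008, 0, 0, 0, -0.3, 0, 0.001, 0, 0, 0, -0.42, 0, 0.001, -0.015, 0, 0, -0.42, 0, 0.001, -0.055, 0, 0, -0.42]}}

```text
time: 8.22
eef_pos: [0.5288, -0.1166, 0.1946]
tcp_rot: [0.971, -0.24, -0.003, -0.0]
contact_force: [0.7, -0.3, -1.7]
opening: 0.148
finger_force: 88.6
```

```bash
python3 - <<'E'
from h import *
delta((.5,-.015,.2),20)
E
```

```text
t 8.22 pos [ 0.5288 -0.1166  0.1946] yaw -27.82 F [ 0.7 -0.3 -1.7] M [-0.04 -0.03  0.01] q6 1.65 open 0.1484957924441719
shift [-0.0729 -0.0764 -0.0051] turn [-0.0019  0.0051 -0.8345]
```

Request:
{"op": "carry_out", "data": {"deltas": [-0.014, -0.015, -0.002, 0, 0, -0.165, -0.029, -0.03, -0.005, 0, 0, -0.33, -0.044, -0.046, -0.005, 0, 0, -0.5, -0.058, -0.061, -0.005, 0, 0, -0.665, -0.073, -0.0764, -0.005, 0, 0, -0.8345]}}

```text
time: 8.85
eef_pos: [0.5013, -0.0151, 0.202]
tcp_rot: [0.984, 0.176, 0.001, 0.0]
contact_force: [0.3, -0.2, -1.9]
opening: 0.149
finger_force: 88.6
```

Request:
{"op": "carry_out", "data": {"deltas": [0, 0, 0, 0, 0, 0, 0, 0, 0, 0, 0, 0, 0, 0, 0, 0, 0, 0]}}

```text
time: 9.22
eef_pos: [0.5015, -0.0163, 0.201]
tcp_rot: [0.985, 0.173, 0.0, 0.0]
contact_force: [-0.0, -0.1, -2.2]
opening: 0.151
finger_force: 88.7
```

```bash
cat > meas.py <<'E'
from h import *
import sys
s=ctrl.get_state();p,d=ctrl.read_camera("wrist");K,k,W=cam("wrist",s)
cv2.imwrite(sys.argv[1],p[:,:,::-1])
delta((.5,-.015,.2),20,s)
uv=np.stack(np.meshgrid(np.arange(512),np.arange(384)),-1).reshape(-1,2).astype(float)
x=cv2.undistortPoints(uv[:,None],K,np.array([k,0,0,0.]))[:,0]
P=(np.c_[x,np.ones(len(x))]*d.reshape(-1,1))@W[:3,:3].T+W[:3,3]
C=np.array([.5589,-.0613])
for a in(-115.5,64.5,154.5,-25.5):
    q=C+.062*np.array([np.cos(np.radians(a)),np.sin(np.radians(a))])
    m=(d.ravel()>0)&(P[:,2]>.068)&(P[:,2]<.09);r=np.linalg.norm(P[:,:2]-q,axis=1)
    H=P[m&(r<.03),:2]
    if len(H)<30: continue
    ex=cv2.minAreaRect(H.astype(np.float32)*1000)
    Q=P[m&(r>.011)&(r<.027),:2]-q
    th=np.arctan2(Q[:,1],Q[:,0]);b=np.degrees(np.angle(np.exp(2j*th).mean()))/2
    off=((b-a+90)%180)-90
    print(a,q.round(4),len(Q),"bar",b.round(1),"off",np.radians(off).round(3),"rect",ex)
T=R.from_quat(s["tcp_rot"]).inv().apply(P-s["eef_pos"])
Q=T[(d.ravel()>0)&(np.linalg.norm(T[:,:2],axis=1)<.05)&(T[:,2]>.032)&(T[:,2]<.05)]
print("crown",Q.mean(0),Q.min(0),Q.max(0))
E
python3 meas.py pics/w4.png
```

```text
t 9.22 pos [ 0.5015 -0.0163  0.201 ] yaw 19.97 F [-0.  -0.1 -2.2] M [-0.02  0.05  0.02] q6 0.99 open 0.15064172255046923
shift [-0.0009 -0.0018  0.001 ] turn [ 0.0005 -0.0004 -0.0004]
-115.5 [ 0.5322 -0.1173] 164 bar 65.2 off 0.013 rect ((532.2033081054688, -116.45547485351562), (46.807559967041016, 14.585447311401367), 53.161293029785156)
64.5 [ 0.5856 -0.0053] 201 bar -68.1 off 0.828 rect ((585.4129638671875, -4.867927551269531), (14.463740348815918, 46.846012115478516), 33.701385498046875)
154.5 [ 0.5029 -0.0346] 102 bar -21.0 off 0.079 rect ((517.3389282226562, -41.0223274230957), (6.425297737121582, 15.291105270385742), 65.42296600341797)
-25.5 [ 0.6149 -0.088 ] 265 bar -24.6 off 0.015 rect ((614.4900512695312, -87.72074890136719), (14.36095142364502, 46.91718292236328), 75.13251495361328)
crown [ 0.01045498 -0.00126992  0.03993875] [-0.01813929 -0.02900352  0.0331673 ] [0.03081864 0.02655924 0.04949213]
```

View pics/w4.png

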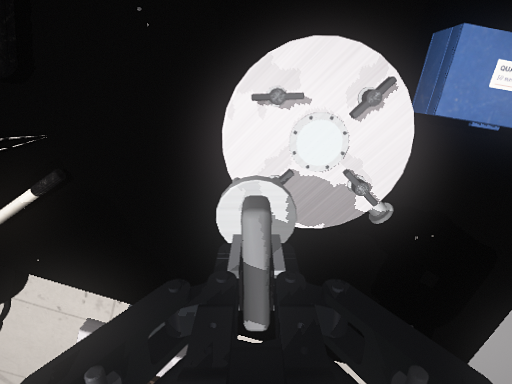

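Screw 1 now points at the middle (0.01 rad), with its bar around (361,188) in the picture. Screw 3, at (278,97), is untouched at about -0.83. I'll move over it now.

```bash
python3 -c "
from h import *
delta((.5839,-.0072,.175),22)"
```

```text
t 9.28 pos [ 0.5014 -0.0163  0.2008] yaw 19.99 F [ 0.5  0.9 -2.7] M [-0.04  0.03  0.02] q6 0.99 open 0.15266187715924384
shift [0.0806 0.0196 0.0259] turn [ 0.0003 -0.0002 -0.0351]
```

Request:
{"op": "carry_out", "data": {"deltas": [0.027, 0.0065, 0.005, 0, 0, -0.012, 0.054, 0.013, 0.012, 0, 0, -0.024, 0.0806, 0.0196, 0.02, 0, 0, -0.035, 0.0806, 0.0196, 0.026, 0, 0, -0.035, 0.0806, 0.0196, 0.026, 0, 0, -0.035]}}

```text
time: 9.9
eef_pos: [0.5826, -0.0066, 0.1734]
tcp_rot: [0.982, 0.191, -0.001, -0.0]
contact_force: [-0.5, -0.9, -2.4]
opening: 0.148
finger_force: 88.6
```

```bash
python3 -c "
from h import *
delta((.5839,-.0072,.14),22)"
```

```text
t 9.9 pos [ 0.5826 -0.0066  0.1734] yaw 22.06 F [-0.5 -0.9 -2.4] M [ 0.    0.02 -0.01] q6 1.0 open 0.14780703866600353
shift [0.0011 0.0011 0.0334] turn [-0.0015  0.0026  0.001 ]
```

Request:
{"op": "carry_out", "data": {"deltas": [0.0003, 0.0003, 0.01, 0, 0, 0, 0.0003, 0.0003, 0.02, 0, 0, 0, 0.0003, 0.0003, 0.028, 0, 0, 0, 0.0003, 0.0003, 0.0342, 0, 0, 0, 0.0003, 0.0003, 0.0342, 0, 0, 0]}}

```text
time: 10.52
eef_pos: [0.5835, -0.0065, 0.1396]
tcp_rot: [0.981, 0.192, -0.001, -0.0]
contact_force: [0.8, 0.1, -3.2]
opening: 0.145
finger_force: 88.6
```

```bash
python3 - <<'E'
from h import *
for y in (22,-13,-51.9):
  o=R.from_euler('z',y,degrees=True).apply([.0023,0,0]);delta(np.array([.586,-.0063,.14])-o,y)
E
```

```text
t 10.53 pos [ 0.5835 -0.0065  0.1396] yaw 22.1 F [ 0.8  0.1 -3.2] M [-0.01 -0.02  0.  ] q6 1.0 open 0.14528769373011385
shift [ 0.0001  0.0008 -0.0004] turn [-0.0008  0.0012  0.0018]
t 10.53 pos [ 0.5835 -0.0065  0.1396] yaw 22.1 F [ 0.8  0.1 -3.2] M [-0.01 -0.02  0.  ] q6 1.0 open 0.14528769373011385
shift [ 0.0005 -0.0005 -0.0004] turn [-4.000e-04  1.400e-03  6.127e-01]
t 10.53 pos [ 0.5835 -0.0065  0.1396] yaw 22.1 F [ 0.8  0.1 -3.2] M [-0.01 -0.02  0.  ] q6 1.0 open 0.14528769373011385
shift [ 0.0018 -0.0014 -0.0004] turn [1.0000e-04 1.6000e-03 1.2916e+00]
```

Request:
{"op": "carry_out", "data": {"deltas": [0, 0.0003, 0, 0, 0, 0.13, 0.0001, 0.0002, 0, 0, 0, 0.26, 0.0002, 0, 0, 0, 0, 0.39, 0.0004, -0.0002, 0, 0, 0, 0.52, 0.0006, -0.0005, 0, 0, 0, 0.65]}}

```text
time: 11.15
eef_pos: [0.5844, -0.0062, 0.141]
tcp_rot: [0.991, -0.133, 0.0, 0.001]
contact_force: [-1.8, -0.6, -1.9]
opening: 0.148
finger_force: 88.7
```

```bash
python3 - <<'E'
from h import *
for y in (-51.9,):
  o=R.from_euler('z',y,degrees=True).apply([.0023,0,0]);delta(np.array([.586,-.0063,.14])-o,y)
E
```

```text
t 11.15 pos [ 0.5844 -0.0062  0.141 ] yaw -15.33 F [-1.8 -0.6 -1.9] M [-0.21  0.27  0.09] q6 1.66 open 0.14776043109704964
shift [-0.0003 -0.0017  0.001 ] turn [ 1.000e-03 -6.000e-04  6.382e-01]
```

Request:
{"op": "carry_out", "data": {"deltas": [0, -0.0003, 0, 0, 0, 0.13, 0, -0.0006, 0, 0, 0, 0.26, -0.0001, -0.0009, 0, 0, 0, 0.39, -0.0002, -0.0012, 0, 0, 0, 0.52, -0.0003, -0.0015, 0, 0, 0, 0.64]}}

```text
time: 11.78
eef_pos: [0.5846, -0.0051, 0.1409]
tcp_rot: [0.899, -0.438, 0.001, 0.001]
contact_force: [-0.9, -0.9, -2.4]
opening: 0.145
finger_force: 88.7
```

Request:
{"op": "carry_out", "data": {"deltas": [0, 0, 0, 0, 0, 0, 0, 0, 0, 0, 0, 0, 0, 0, 0, 0, 0, 0]}}

```text
time: 12.15
eef_pos: [0.5848, -0.0043, 0.1407]
tcp_rot: [0.9, -0.436, 0.0, -0.0]
contact_force: [0.4, -0.3, -1.9]
opening: 0.149
finger_force: 88.7
```

Request:
{"op": "carry_out", "data": {"deltas": [0, 0.0004, 0, 0, 0, -0.15, 0, 0.0008, 0, 0, 0, -0.3, 0, 0.001, 0, 0, 0, -0.42, 0, 0.001, -0.015, 0, 0, -0.42, 0, 0.001, -0.055, 0, 0, -0.42]}}

```text
time: 12.78
eef_pos: [0.582, -0.0046, 0.1941]
tcp_rot: [0.971, -0.241, -0.003, 0.0]
contact_force: [1.1, -0.6, -2.8]
opening: 0.148
finger_force: 88.6
```

```bash
python3 - <<'E'
from h import *
delta((.5,-.015,.2),20)
E
```

```text
t 12.78 pos [ 0.582  -0.0046  0.1941] yaw -27.86 F [ 1.1 -0.6 -2.8] M [ 0.02 -0.03  0.02] q6 1.87 open 0.14812975585515933
shift [-0.0677  0.0475 -0.0054] turn [-0.0009  0.0057 -0.8353]
```

```bash
python3 - <<'E'
from h import *
delta((.455,-.12,.2),15)
E
```

```text
t 12.78 pos [ 0.582  -0.0046  0.1941] yaw -27.86 F [ 1.1 -0.6 -2.8] M [ 0.02 -0.03  0.02] q6 1.87 open 0.14812975585515933
shift [-0.0584  0.1614 -0.0053] turn [-6.000e-04  5.700e-03 -7.481e-01]
```

Request:
{"op": "carry_out", "data": {"deltas": [-0.0117, 0.032, -0.003, 0, 0, -0.15, -0.023, 0.065, -0.005, 0, 0, -0.3, -0.035, 0.097, -0.005, 0, 0, -0.45, -0.047, 0.129, -0.005, 0, 0, -0.6, -0.0584, 0.1614, -0.005, 0, 0, -0.748]}}

```text
time: 13.4
eef_pos: [0.4563, -0.1213, 0.2018]
tcp_rot: [0.991, 0.133, 0.001, 0.001]
contact_force: [-0.3, 0.2, -2.0]
opening: 0.146
finger_force: 88.6
```

Request:
{"op": "carry_out", "data": {"deltas": [0, 0, 0, 0, 0, 0, 0, 0, 0, 0, 0, 0, 0, 0, 0, 0, 0, 0]}}

```text
time: 13.78
eef_pos: [0.4575, -0.1202, 0.2009]
tcp_rot: [0.991, 0.131, 0.0, 0.0]
contact_force: [-0.0, -0.3, -2.6]
opening: 0.148
finger_force: 88.7
```

```bash
python3 meas.py pics/w5.png; python3 -c "
from h import *
delta((.503,-.30,.2),20)"
```

```text
t 13.78 pos [ 0.4575 -0.1202  0.2009] yaw 15.11 F [-0.  -0.3 -2.6] M [ 0.06 -0.03  0.04] q6 0.83 open 0.14832499992997486
shift [ 0.0685 -0.0905  0.0009] turn [ 0.0003 -0.0007 -0.0854]
-115.5 [ 0.5322 -0.1173] 195 bar 64.4 off -0.001 rect ((532.1817016601562, -116.71461486816406), (47.418609619140625, 13.756362915039062), 61.05073928833008)
64.5 [ 0.5856 -0.0053] 149 bar 63.1 off -0.024 rect ((580.9025268554688, -10.923751831054688), (33.72779083251953, 14.540213584899902), 52.42988586425781)
154.5 [ 0.5029 -0.0346] 219 bar -25.8 off -0.005 rect ((503.09130859375, -35.125816345214844), (14.300671577453613, 47.09312057495117), 53.006561279296875)
-25.5 [ 0.6149 -0.088 ] 156 bar -23.7 off 0.032 rect ((605.1305541992188, -83.42786407470703), (10.497650146484375, 26.787729263305664), 53.85240173339844)
crown [ 0.01040595 -0.00119989  0.03993409] [-0.01776407 -0.0290021   0.03322309] [0.03073043 0.0267235  0.04974983]
t 13.82 pos [ 0.4574 -0.1201  0.2007] yaw 15.13 F [ 0.6 -0.6 -2.1] M [-0.03  0.07  0.01] q6 0.83 open 0.14911637933669605
shift [-0.0029  0.1855  0.0007] turn [ 0.0001 -0.0003 -0.085 ]
```

Both screws read within 0.03 rad of the target. Now I'll carry the key back.

Request:
{"op": "carry_out", "data": {"deltas": [-0.0007, 0.045, 0, 0, 0, -0.02, -0.0015, 0.09, 0, 0, 0, -0.04, -0.002, 0.135, 0, 0, 0, -0.06, -0.003, 0.1855, 0, 0, 0, -0.085, -0.003, 0.1855, 0.03, 0, 0, -0.085]}}

```text
time: 14.45
eef_pos: [0.5052, -0.305, 0.1732]
tcp_rot: [0.985, 0.172, 0.002, 0.003]
contact_force: [-0.2, -0.3, -2.7]
opening: 0.152
finger_force: 88.9
```

Request:
{"op": "carry_out", "data": {"deltas": [0, 0, 0.03, 0, 0, 0, 0, 0, 0.06, 0, 0, 0, 0, 0, 0.08, 0, 0, 0, 0, 0, 0.086, 0, 0, 0, 0, 0, 0.086, 0, 0, 0]}}

```text
time: 15.08
eef_pos: [0.5028, -0.3006, 0.0847]
tcp_rot: [0.985, 0.174, 0.0, 0.0]
contact_force: [0.2, -0.6, -2.3]
opening: 0.15
finger_force: 88.9
```

```bash
python3 -c "
from h import *
delta((.503,-.30,.0762),20)"
```

```text
t 15.07 pos [ 0.5028 -0.3006  0.0847] yaw 20.0 F [ 0.2 -0.6 -2.3] M [-0.02 -0.01  0.02] q6 0.51 open 0.15034421053679795
shift [ 0.0004 -0.0004  0.0085] turn [ 0.0003 -0.0002 -0.    ]
```

Request:
{"op": "carry_out", "data": {"deltas": [0, 0, 0.003, 0, 0, 0, 0, 0, 0.006, 0, 0, 0, 0, 0, 0.0075, 0, 0, 0, 0, 0, 0.0085, 0, 0, 0, 0, 0, 0.0085, 0, 0, 0]}}

```text
time: 15.7
eef_pos: [0.5024, -0.3006, 0.0762]
tcp_rot: [0.985, 0.174, 0.0, 0.0]
contact_force: [-0.3, 1.3, -1.1]
opening: 0.152
finger_force: 89.2
```

Request:
{"op": "carry_out", "data": {"deltas": [0, 0, 0.0006, 0, 0, 0, 0, 0, 0.0006, 0, 0, 0]}}

```text
time: 15.95
eef_pos: [0.5025, -0.3006, 0.0762]
tcp_rot: [0.985, 0.174, 0.0, 0.0]
contact_force: [-2.4, 1.5, 3.9]
opening: 0.148
finger_force: 89.9
```

Request:
{"op": "carry_out", "data": {"deltas": [0, 0, 0, 0, 0, 0, 0, 0, 0, 0, 0, 0, 0, 0, 0, 0, 0, 0, 0, 0, 0, 0, 0, 0, 0, 0, 0, 0, 0, 0], "grip": 60}}

```text
time: 16.58
eef_pos: [0.5023, -0.3005, 0.0752]
tcp_rot: [0.985, 0.174, -0.0, -0.0]
contact_force: [-0.4, -0.4, 0.1]
opening: 0.6
finger_force: 0.0
```

Request:
{"op": "carry_out", "data": {"deltas": [0, 0, -0.02, 0, 0, 0, 0, 0, -0.06, 0, 0, 0, 0, 0, -0.1, 0, 0, 0, 0, 0, -0.14, 0, 0, 0, 0, 0, -0.14, 0, 0, 0]}}

```text
time: 17.2
eef_pos: [0.5045, -0.3022, 0.2219]
tcp_rot: [0.985, 0.174, 0.004, 0.004]
contact_force: [0.8, -0.6, -0.2]
opening: 0.596
finger_force: 0.0
```

```bash
python3 - <<'E'
from h import *
delta((.503,-.30,.2),20)
p,d=ctrl.read_camera("scene");a=cv2.resize(p[140:290,190:350,::-1],None,fx=2.4,fy=2.4)
p,d=ctrl.read_camera("wrist");b=cv2.resize(p[:,:,::-1],(400,360))[:, :]
cv2.imwrite("pics/f.png",np.hstack([a,b]))
E
```

```text
t 17.2 pos [ 0.5045 -0.3022  0.2219] yaw 20.0 F [ 0.8 -0.6 -0.2] M [-0.03 -0.05 -0.01] q6 0.51 open 0.5962430331581824
shift [-0.0007 -0.0028  0.0219] turn [ 0.0097 -0.0054 -0.0001]
```

View pics/f.png

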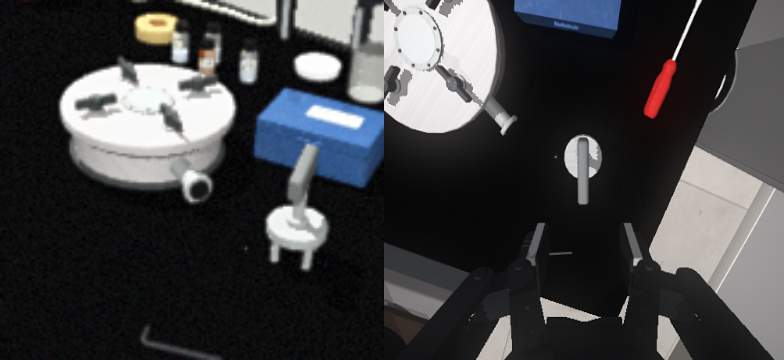

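The key stands upright on its prongs at about (297,230), and all the crossbars point at the window. The gripper is clear of everything, so I'm handing in.

```bash
python3 -c "
from plant import ctrl
print(ctrl.sign_off())"
```

```text
the job is handed in; nothing more can be done
None
```

I turned both screws with the key, the one above the port first, until their crossbars pointed at the lid's middle (camera readings within about 0.03 rad). I then stood the key upright on the worktop and handed the job in at about 17 s; the hand-in gave no verdict.

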